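# Read the drying air through the probe sleeve

## Robot

A 6-joint arm with a two-finger parallel gripper is mounted at the origin on the work surface. World frame = base frame: x ahead of the robot, y to its left, z up, the work surface at z = 0. Lengths are in m, angles in degrees, forces in N, time in s.
With the tool pointing down it reaches from about 0.35 to 1 m from the base axis. Payload 7.1 kg.
Tool frame: the origin (TCP) lies at the very end of the fingers, on their centre line; the grasp point (between the pads) lies 19 mm behind it; z points along the fingers, y is the direction in which the jaws open and shut (so a half turn about z gives the same grasp; the last joint's range is limited). The gripper opens to 85 mm and grips with 20 to 120 N. Pads are 22 mm wide; open, the fingers measure 114 mm over their backs; the gripper's body (76 mm by 85 mm) begins 54 mm behind the grasp point. The pads swing forward as they close: fully open they stand 13 mm farther back than shut.
Start: joints at [-67.036, 24.242, 93.386, -0, 62.372, -1.089], TCP at [0.255, -0.571, 0.231] pointing down, gripper open.
Joint ranges: [-172.04, 172.04], [-51.8, 120.97], [4.93, 147.93], [-75.15, 255.16], [6.16, 154.13], [-145.62, 145.62]. Speed limits (degrees/s): [136.94, 136.94, 172.46, 180, 180, 180].

## Interface

Orientations are given as a 3x3 rotation matrix whose columns are the frame's x, y, z axes.
In Python, from workcell import ctrl gives the robot as it stands. The module is installed in compiled form; this text tells all that it offers.
- The arm moves only by the tool drive_tool, never from a script. Its argument "deltas" is a list of rows, each an object with "slide": the shift along the tool's x, y, z in m, a list of three; "yaw": the turn about the tool's z in degrees. In form: [{"slide": [dx, dy, dz], "yaw": yaw}, ...]. A call has 1 to 10 rows; each row is the pose to reach, as a shift and turn from the pose commanded when the call began, along the tool's axes at that moment; what a row does not reach only later rows make up. A row lasts 1/8 s, in which the tool goes at most 62.5 mm and 10.7 degrees, less where a joint would pass 70% of its speed; a pose out of reach is approached as far as the arm can. A call with a gripper value outside its range is refused whole. "claw" is the finger opening in m, from 0 to 0.0854, set as the call begins (left out, the last holds). The fingers move at their own pace and stop on an object; "grip_force" is the grip in N (left out, the last holds). Time passes only in rows, so rows that repeat a pose let the fingers close. It gives the time, the measured TCP pose, the force and the opening at its end, in the units of the state.
- ctrl.read_state(): the state, without advancing time (a new reading comes with each control period).
- ctrl.grab_frame(name): name is "side" or "top"; returns a dict with "frame" (384x512x3 uint8, red, green, blue), "z_map" (384x512 float32, m along the optical axis (not along the pixel's ray), 0 where there is no reading), "K" (3x3 intrinsics, pixels), "distortion" ([k1, k2, p1, p2, k3] as OpenCV has them; the pictures are not rectified), "world_to_cam" (4x4, takes a point from world to camera coordinates). Camera axes: x right, y up, looking along -z (the intrinsics and any distortion apply to the point x, -y, -z); pixel columns grow to the right and rows downward; lengths in m; the calibration is good to about 2 mm. A picture is of the moment at which its call begins.
- ctrl.close_job(): hands the job in, once; it reports no verdict.
The state is a dict: "clock": time; "joints": joint angles; "dq": joint speeds; "joint_efforts": joint torques, N m; "eef_pos": TCP position; "tcp_rot": TCP orientation; "ft_force": force on the tool from outside, world axes, zero at the start; "ft_torque": the same for the moment, N m; "finger_gap": finger opening in m.
Only numpy, scipy, OpenCV 4.12 (cv2) and the standard library are available. Lean on these libraries where they do the work, as an engineer would, in place of code of your own. Each camera call takes 0.05 s, during which the arm holds its last target.

## Task

Check the air in the herb dryer: swing the little round cover aside so that the steel probe sleeve in the dryer's lid is clear, then take the air probe out of its stand and lower its stem down the middle of the sleeve until the black depth ring on the stem is level with the sleeve's rim. The probe must never touch the sleeve or any other part of the dryer (it would read the metal, not the air); hold it there, centred and still, for at least 4 seconds and finish while still holding it, with the jar, the mug and the spoon left alone.

Things in the scene. Friction and masses are not known exactly. Their poses are not given: they have to be found in the camera images.
- dryer: Low wooden herb dryer, fixed: two stacked tray frames with flowers under a wooden lid with two clear panes and, between them, a 110 mm wide plywood cross board that carries the sleeve; lid 312 x 372 mm, lid top 109 mm above the table. Origin: centre of its underside, on the table; z up, x and y along the lid's edges (372 mm along y).
- port_mouth (a point): Centre of the upper rim of the upright steel probe sleeve in the lid: bore 28 mm, outside 38 mm, 38 mm long, rim 130 mm above the table and 21 mm above the lid; it lies at x = -30 mm, y = 0 in the dryer's frame. Axes as the dryer's. Below the sleeve the space is empty down to 55 mm above the table.
- cover (a joint): Angle of the flat round cover (disc 42 mm across, 3 mm thick, aluminium) that swivels level just above the sleeve's rim on an upright pivot. 0: disc centred over the sleeve; it grows to 1.9 (stop) as the cover turns anticlockwise seen from above, about the pivot; it starts between 0 and 0.2. Light friction (about 1 N at the knob); it stays where it is left. The sleeve is clear of it beyond 1.0.
- cover_knob (a point): Middle of the upright round black knob in the centre of the cover's disc: knob 16 mm across, its waist 10 mm; this point is 9 mm below the knob's flat top (top at 153.5 mm, top of the disc at 133.5 mm above the table). It moves with the cover, 40 mm from the pivot.
- cover_pivot (a point): Pivot of the cover at the top of the cover plate, 133.5 mm above the table (rivet head 1.5 mm higher), 40 mm from the sleeve's axis towards the dryer's +x.
- probe_mid (a point): Centre of the handle of the hand-held air probe (loose, 0.1 to 0.2 kg, standing upright in its stand). Handle: flat-sided grey box, 24 mm along this point's x, 34 mm along its y, 95 mm high (z up), a small blank display on its -x face. Below the handle a round ferrule 29 mm across and 10 mm high (the handle begins 8 mm above the ferrule's lower face), then a straight steel stem 12 mm thick, 100 mm long. The stem's axis is the handle's axis.
- probe_tip (a point): Lower end of the probe's stem, 155.5 mm below the handle's centre.
- probe_mark (a point): Middle of the black depth ring on the stem, 55 mm above the tip and 100.5 mm below the handle's centre (ring 6 mm high, 13 mm across).
- probe: The whole air probe, its origin at the stem's tip, z up along the stem.
- stand: Probe stand, fixed: dark steel base 100 x 100 x 14 mm, two 10 mm posts and a wooden top plate 60 x 94 x 8 mm. The probe's ferrule rests on the plate and its stem hangs through an 18 mm hole in it, its tip 15 mm above the table. Origin on the table under the hole.
- stand_top (a point): Centre of the hole at the top face of the stand's plate, 115 mm above the table.
- jar: Closed glass storage jar with a wooden cap, 72 mm across, 110 mm high, on the table beside the stand; to be left alone. Origin: centre of its underside.
- mug: White mug, 76 mm across plus its handle, 85 mm high, on the table beside the stand; to be left alone. Origin: centre of its underside.
- spoon: Wooden spoon, 200 mm long, lying on the dryer's lid to the +y side of the sleeve; to be left alone. Origin: its underside.
Not all that is in view belongs to the job. What is shaped like the stand but green or turquoise is not meant. What is shaped like the probe but pink is not meant.

How it is judged (in metres and radians):
On the way, in this order (a step that is already met when the one before it is completed fails the run):
1. the cover is swung aside, clear of the sleeve (value of joint cover above 1 rad), for 0.1 s.
2. the stem's tip has entered the sleeve (z of probe_tip in the frame of port_mouth below -0.005 m and horizontal distance between probe_tip and port_mouth below 0.01 m), for 0.1 s.
3. the stem hangs centred and still in the sleeve with the depth ring at its rim, for 4 s (z of probe_mark in the frame of port_mouth between -0.01 and 0.01 m and horizontal distance between each of probe_tip, probe_mark and port_mouth below 0.005 m and linear speed of probe below 0.02 m/s), for 4 s.
At the end, for the whole second after the job is handed in: The fingers still hold the probe, hanging still and free of dryer and stand: depth ring within 10 mm of the height of the sleeve's rim, stem within 5 mm of the sleeve's axis at ring and tip; cover open beyond 1.0 rad; jar, mug and spoon within 20 mm of their places (all of step 3 and value of joint cover above 1 rad and contact force between the fingers and probe above 1 N and contact force between probe and dryer below 0.2 N and contact force between probe and stand below 0.2 N and distance of each of jar, mug, spoon from where it was at the start of the episode below 0.02 m); the arm keeps its last pose, push and grip.
It fails at once if the probe touches the dryer, its sleeve or its cover (contact force between probe and dryer above 0.3 N).
It fails at once if the jar is knocked over or pushed away (angle between jar's own z axis and vertical above 0.5 rad or distance of jar from where it was at the start of the episode above 0.03 m).
It fails at once if the mug is knocked over or pushed away (angle between mug's own z axis and vertical above 0.5 rad or distance of mug from where it was at the start of the episode above 0.03 m).
It fails at once if the spoon is pushed away (distance of spoon from where it was at the start of the episode above 0.03 m).
It also fails if it takes over 72 s, if anything falls off the work surface, if the arm or the gripper's body presses on something with over 40 N, if the wrist force passes 120 N, or if a joint passes its speed limit or range.

## Working session

There is one attempt and no reset: what is moved stays moved. The work goes in short steps, Python scripts to look and compute and a tool call to move; the robot and the scene stay as the last step left them, time stands still between calls to the robot, and variables do not carry over. Pictures are saved under pics/ and viewed, and the job is handed in when it is done.

Besides the shell and the picture viewer there is one more tool, called after ">>>" by a JSON object that holds its "method" and its "body". drive_tool: Moves the arm, as the interface text tells. Its arguments: {"type":"object","properties":{"deltas":{"type":"array","items":{"type":"object","properties":{"slide":{"type":"array","items":{"type":"number"}},"yaw":{"type":"number"}}}},"claw":{"type":"number"},"grip_force":{"type":"number"}},"required":["deltas"]}

```bash
mkdir -p pics; cat > h.py <<'E'
import numpy as np, cv2
from workcell import ctrl
def grab(n):
    return ctrl.grab_frame(n)
def save(d,name,crop=None,s=1):
    im=d["frame"]
    if crop: im=im[crop[1]:crop[3],crop[0]:crop[2]]
    im=cv2.resize(im,None,fx=s,fy=s,interpolation=cv2.INTER_CUBIC)
    cv2.imwrite("pics/"+name,im[:,:,::-1])
def ray(d,u,v):
    K=np.array(d["K"],float);D=np.array(d["distortion"],float)
    p=cv2.undistortPoints(np.array([[[u,v]]],float),K,D)[0,0]
    T=np.array(d["world_to_cam"]);R=T[:3,:3];t=T[:3,3]
    dc=np.array([p[0],-p[1],-1.])
    return -R.T@t, R.T@dc
def onz(d,u,v,z):
    c,r=ray(d,u,v); return c+r*(z-c[2])/r[2]
def proj(d,P):
    T=np.array(d["world_to_cam"]);q=T[:3,:3]@np.array(P)+T[:3,3]
    q=q*[1,-1,-1]
    return cv2.projectPoints(q.reshape(1,1,3),np.zeros(3),np.zeros(3),np.array(d["K"],float),np.array(d["distortion"],float))[0].ravel()
def dep(d,u,v):
    z=d["z_map"][int(round(v)),int(round(u))]
    c,r=ray(d,u,v); return c+r*z
def tri(d1,p1,d2,p2):
    c1,r1=ray(d1,*p1);c2,r2=ray(d2,*p2);r1/=np.linalg.norm(r1);r2/=np.linalg.norm(r2)
    A=np.stack([r1,-r2],1);s=np.linalg.lstsq(A,c2-c1,rcond=None)[0]
    a=c1+s[0]*r1;b=c2+s[1]*r2
    return (a+b)/2,np.linalg.norm(a-b)
E
python3 - <<'E'
from h import *
for n in("top","side"):
    d=grab(n);save(d,n+"0.png",s=1.5)
    print(n,ray(d,256,192),d["K"],d["distortion"])
s=ctrl.read_state();print(s["clock"],s["eef_pos"],s["tcp_rot"],s["finger_gap"])
E
```

```text
top (array([0.43661026, 0.00161774, 1.26378041]), array([ 0.08830637,  0.00982981, -0.99644547])) [[388.99739658   0.         248.92882387]
 [  0.         388.99739658 200.41361874]
 [  0.           0.           1.        ]] [0.02581049 0.         0.         0.         0.        ]
side (array([-0.10411902,  0.6954336 ,  0.70717023]), array([ 0.56742035, -0.6114626 , -0.55168117])) [[364.38778315   0.         259.37975287]
 [  0.         364.38778315 195.96570859]
 [  0.           0.           1.        ]] [-0.00527585  0.          0.          0.          0.        ]
0.1 [ 0.2545479  -0.57027104  0.23063065] [[ 9.13170613e-01  4.07577162e-01 -5.37977554e-04]
 [ 4.07577515e-01 -9.13169692e-01  1.29687977e-03]
 [ 3.73137788e-05 -1.40354005e-03 -9.99999014e-01]] 0.0851999203412044
```

View pics/top0.png

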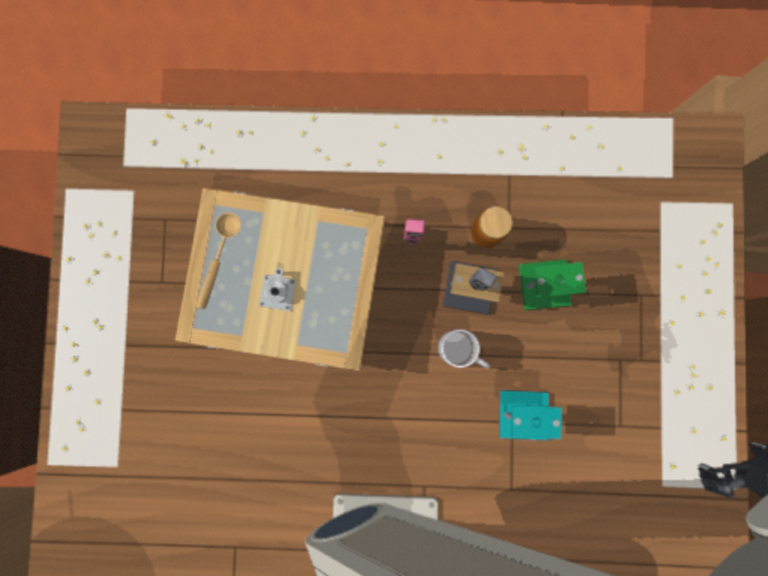

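View pics/side0.png

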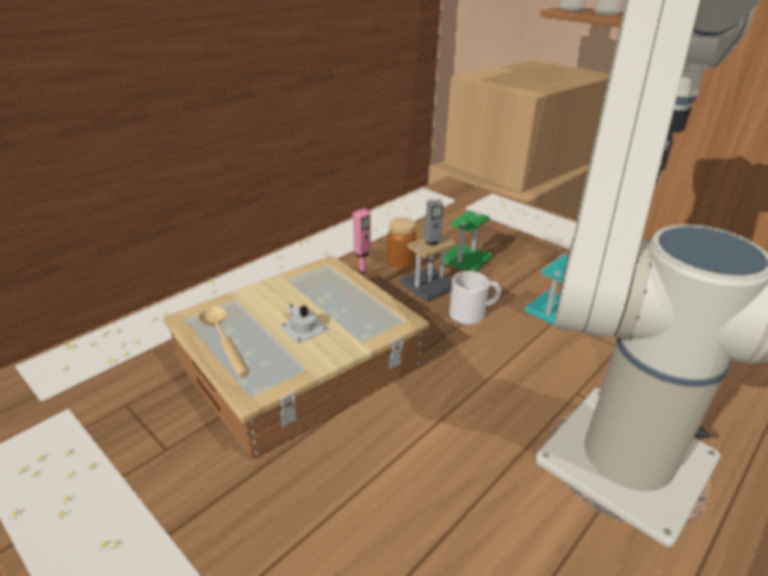

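Top view (1.5× scale): dryer at upper left with its sleeve and knob near (275,290), the grey probe in its stand near (485,280), the mug at (460,348), the jar at (492,227). I'll zoom in next.

```bash
python3 - <<'E'
from h import *
d=grab("top");save(d,"t1.png",(110,115,265,255),5);save(d,"t2.png",(280,130,400,250),5)
d=grab("side");save(d,"s1.png",(100,110,350,300),3.2)
save(d,"s2.png",(170,190,230,240),10)
E
```

```text
(no output)
```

View pics/t1.png

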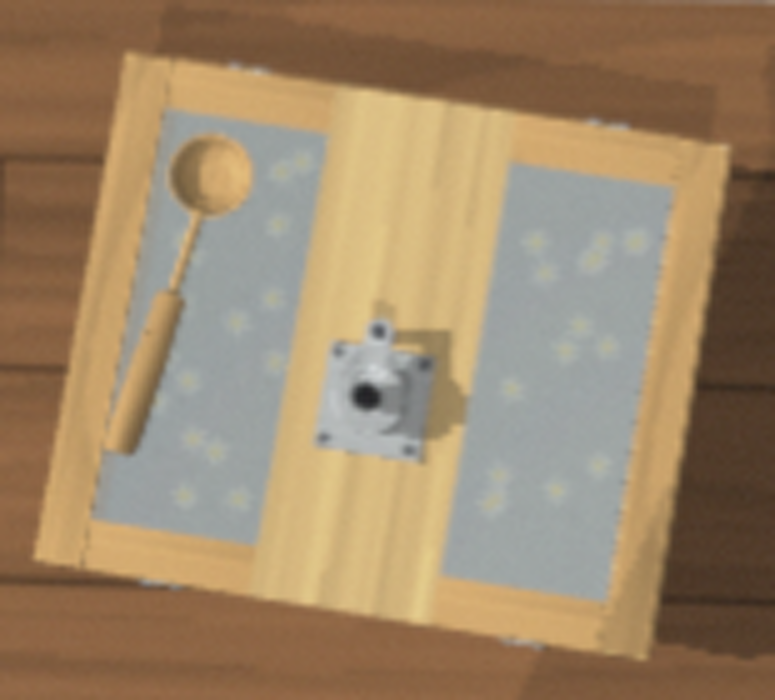

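View pics/t2.png

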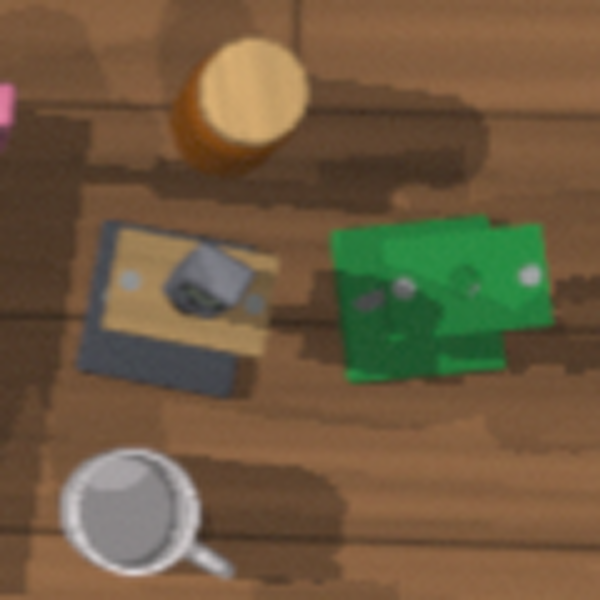

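View pics/s1.png

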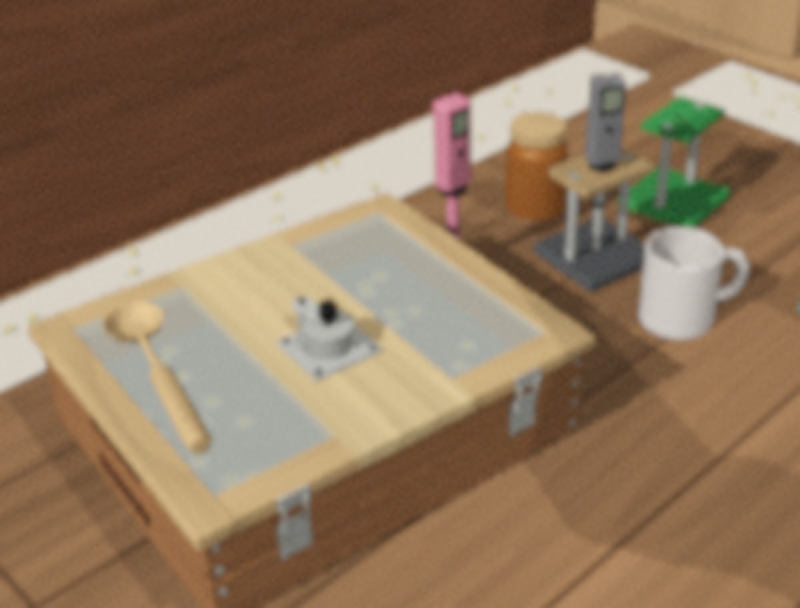

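View pics/s2.png

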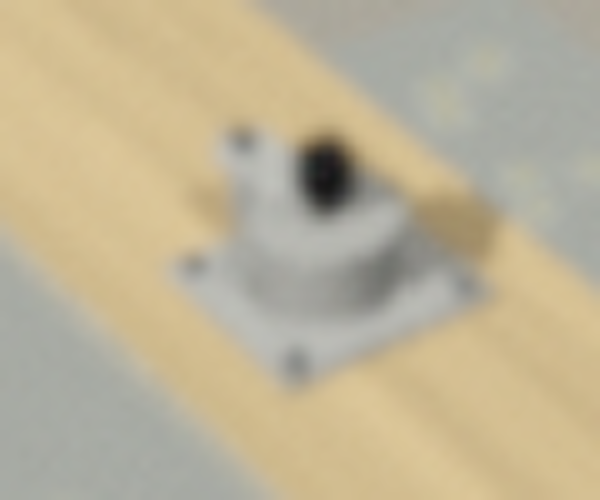

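```bash
python3 - <<'E'
from h import *
d=grab("top");s=grab("side")
f=lambda x,y,ox,oy,k:((x+.5)/k-.5+ox,(y+.5)/k-.5+oy)
t=lambda x,y:f(x,y,110,115,5); t2=lambda x,y:f(x,y,280,130,5); s1=lambda x,y:f(x,y,100,110,3.2);s2=lambda x,y:f(x,y,170,190,10)
C=[onz(d,*t(*p),.109) for p in[(125,53),(731,145),(648,660),(35,560)]]
for c in C: print("corner",c.round(4))
for i in range(4): print(np.linalg.norm(C[i]-C[(i+1)%4]).round(4))
cen=sum(C)/4
# +y dryer: TR->TL ; x: BL->TL
yv=(C[0]-C[1]+C[3]-C[2]);yaw=np.arctan2(-yv[0],yv[1]);xv=(C[0]-C[3]+C[1]-C[2]);yaw2=np.arctan2(xv[1],xv[0])
print("cen",cen,np.degrees([yaw,yaw2]))
y=(yaw+yaw2)/2;ex=np.array([np.cos(y),np.sin(y),0]);ey=np.array([-np.sin(y),np.cos(y),0])
print("port lid",cen-.03*ex,"pivot",cen+.01*ex)
sc=[onz(d,*t(*p),.112) for p in[(338,349),(425,364),(409,451),(322,438)]];print("port screws",sum(sc)/4)
print("knob top",onz(d,*t(366,396),.1535),"rivet",onz(d,*t(378,330),.135))
print("side: rivet",onz(s,*s2(240,142),.135),"knobtop", onz(s,*s2(328,150),.1535))
print("tri rivet",tri(d,t(378,330),s,s2(240,142)))
# black mask of knob
for im,b,n in((d,(165,180,195,205),"top"),(s,(195,198,212,215),"side")):
    c=im["frame"][b[1]:b[3],b[0]:b[2]].max(2);print(n);m=c<70
    w=np.clip(110-c.astype(float),0,None);yy,xx=np.mgrid[b[1]:b[3],b[0]:b[2]];print((w*xx).sum()/w.sum(),(w*yy).sum()/w.sum(),m.sum())
# probe handle top corners
for p in[(207,240),(252,270),(213,312),(166,280)]:pass
save(d,"t3.png",(305,170,345,205),16);save(s,"s3.png",(275,125,305,205),7.4)
save(d,"t4.png",(165,172,200,210),15)
E
```

```text
corner [0.7323 0.3861 0.109 ]
corner [0.6847 0.0176 0.109 ]
corner [0.3758 0.0582 0.109 ]
corner [0.4246 0.4254 0.109 ]
0.3716
0.3115
0.3704
0.3102
cen [0.55436826 0.22183168 0.109     ] [-7.45807895 -7.39034506]
port lid [0.52461976 0.22570812 0.109     ] pivot [0.56428443 0.22053953 0.109     ]
port screws [0.52505527 0.2264913  0.112     ]
knob top [0.52431025 0.22281048 0.1535    ] rivet [0.56472793 0.22097625 0.135     ]
side: rivet [0.5648048  0.22158586 0.135     ] knobtop [0.52408054 0.22316064 0.1535    ]
tri rivet (array([0.56493077, 0.22121265, 0.13470146]), np.float64(0.00048001921495213686))
top
183.22465034965035 193.5603146853147 15
side
202.2168508287293 207.25621546961327 18
```

View pics/t3.png

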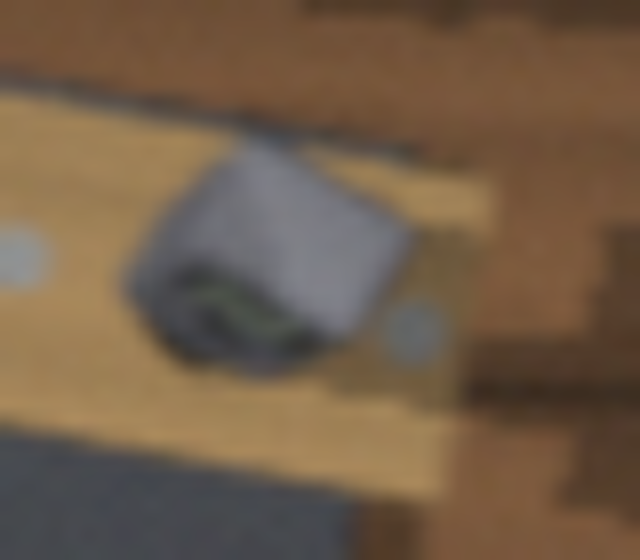

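View pics/s3.png

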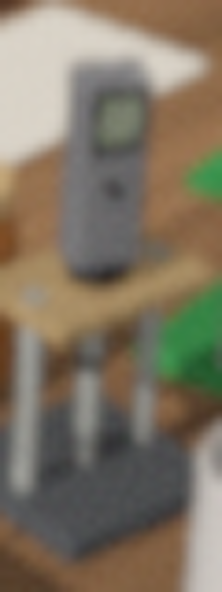

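View pics/t4.png

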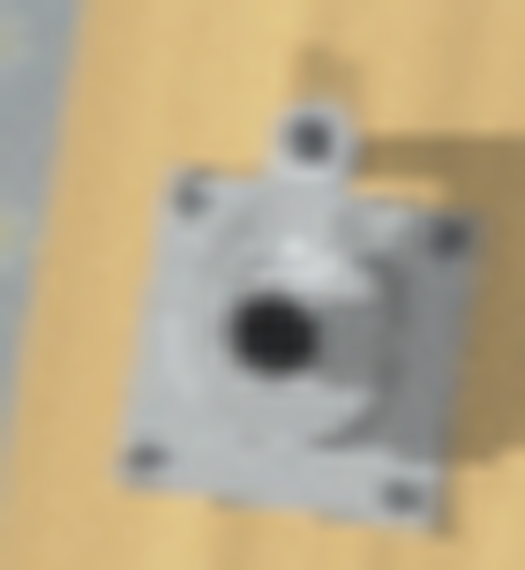

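```bash
python3 - <<'E'
from h import *
d=grab("top");s=grab("side")
f=lambda x,y,ox,oy,k:((x+.5)/k-.5+ox,(y+.5)/k-.5+oy)
t2=lambda x,y:f(x,y,280,130,5);t3=lambda x,y:f(x,y,305,170,16);s3=lambda x,y:f(x,y,275,125,7.4)
P=[onz(d,*t2(*p),.115) for p in[(120,228),(280,262),(262,357),(102,328)]]
print([np.linalg.norm(P[i]-P[(i+1)%4]).round(4) for i in range(4)],sum(P)/4)
post=[onz(d,*t2(*p),.115) for p in[(130,280),(253,303)]];print("posts mid",sum(post)/2)
H=[onz(d,*t3(*p),.218) for p in[(255,140),(412,235),(345,345)]]
print(np.linalg.norm(H[0]-H[1]),np.linalg.norm(H[2]-H[1]),(H[0]+H[2])/2)
a=H[0]-H[1];b=H[2]-H[1];print(np.degrees([np.arctan2(a[1],a[0]),np.arctan2(b[1],b[0])]))
c=(H[0]+H[2])/2;z=sum(P)/4
for q in [c*[1,1,0]+[0,0,.218],c*[1,1,0]+[0,0,.123],z]: 
  print(proj(s,q), (proj(s,q)+.5-[275,125])*7.4-.5)
print("pink/jar/mug", onz(d,414/1.5,230/1.5,.2), onz(d,492/1.5,224/1.5,.11),onz(d,458/1.5,346/1.5,.085))
# depth check near handle top
print(dep(d,*t3(300,242)), dep(d,*t3(280,200)))
R=np.array(ctrl.read_state()["tcp_rot"]);p=np.array(ctrl.read_state()["eef_pos"])
print("tool shift to knob", R.T@(np.array([.524,.223,.2])-p))
E
```

```text
[np.float64(0.096), np.float64(0.0573), np.float64(0.0952), np.float64(0.0604)] [ 0.55401159 -0.1689326   0.115     ]
posts mid [ 0.55530407 -0.16924182  0.115     ]
0.030596986310229255 0.021735972025193534 [ 0.55371154 -0.16818686  0.218     ]
[ 59.79407126 149.96984499]
[289.78537864 134.0267119 ] [112.61180193  69.99766805]
[287.90909171 160.14514505] [ 98.72727864 263.27407338]
[287.82962681 162.13527498] [ 98.13923837 278.00103486]
pink/jar/mug [ 0.6393009  -0.04010697  0.2       ] [ 0.67197919 -0.19796155  0.11      ] [ 0.4281851  -0.13828546  0.085     ]
[ 0.55350109 -0.1678024   0.22043294] [ 0.56070521 -0.16464544  0.21863217]
tool shift to knob [ 0.56933601 -0.61496376  0.03135677]
```

>>> {"method": "drive_tool", "body": {"deltas": [{"slide":[0,0,-0.06],"yaw":0},{"slide":[0.03,-0.04,-0.1],"yaw":10},{"slide":[0.57,-0.615,-0.1],"yaw":27},{"slide":[0.57,-0.615,-0.1],"yaw":27},{"slide":[0.57,-0.615,-0.1],"yaw":27},{"slide":[0.57,-0.615,-0.1],"yaw":27},{"slide":[0.57,-0.615,-0.1],"yaw":27},{"slide":[0.57,-0.615,-0.1],"yaw":27},{"slide":[0.57,-0.615,-0.1],"yaw":27},{"slide":[0.57,-0.615,-0.1],"yaw":27}], "claw": 0.03}}

```text
clock: 1.65
eef_pos: [0.4299, -0.0488, 0.3314]
tcp_rot: [[0.999, -0.052, 0.001], [-0.052, -0.999, -0.0], [0.001, 0.0, -1.0]]
ft_force: [1.3, -0.1, 0.6]
finger_gap: 0.0299
```

```bash
cat > st.py <<'E'
from h import *
import sys
s=ctrl.read_state();R=np.array(s["tcp_rot"]);p=np.array(s["eef_pos"])
print(s["clock"],p.round(4),"ytool ang",np.degrees(np.arctan2(R[1,1],R[0,1])).round(2),"joints",np.round(s["joints"],1),"F",np.round(s["ft_force"],2),s["finger_gap"], "zax",R[:,2].round(4))
if len(sys.argv)>3:print("shift",(R.T@(np.array(list(map(float,sys.argv[1:4])))-p)).round(4))
E
python3 st.py .524 .223 .2
```

```text
1.65 [ 0.4299 -0.0488  0.3314] ytool ang -92.95 joints [ -8.    0.6 110.   -0.   69.3  84.9] F [ 1.35 -0.07  0.58] 0.029887191270432673 zax [ 1.3e-03 -3.0e-04 -1.0e+00]
shift [ 0.0798 -0.2763  0.1315]
```

>>> {"method": "drive_tool", "body": {"deltas": [{"slide":[0.08,-0.276,0.0],"yaw":0},{"slide":[0.08,-0.276,0.0],"yaw":0},{"slide":[0.08,-0.276,0.0],"yaw":0},{"slide":[0.08,-0.276,0.0],"yaw":0},{"slide":[0.08,-0.276,0.0],"yaw":0},{"slide":[0.08,-0.276,0.05],"yaw":0},{"slide":[0.08,-0.276,0.1],"yaw":0},{"slide":[0.08,-0.276,0.13],"yaw":0},{"slide":[0.08,-0.276,0.13],"yaw":0}]}}

```text
clock: 2.78
eef_pos: [0.522, 0.2202, 0.1988]
tcp_rot: [[0.999, -0.051, -0.005], [-0.051, -0.999, -0.002], [-0.005, 0.002, -1.0]]
ft_force: [-0.3, -0.2, -0.7]
finger_gap: 0.03
```

```bash
python3 st.py .524 .223 .138
python3 - <<'E'
from h import *
d=grab("top");save(d,"t5.png",(130,130,240,240),5)
d=grab("side");save(d,"s5.png",(150,130,270,250),5)
E
```

```text
2.775 [0.522  0.2202 0.1988] ytool ang -92.94 joints [ 21.7  21.8 102.2   0.   56.3 114.6] F [-0.26 -0.24 -0.66] 0.030022451170347894 zax [-0.0047 -0.0018 -1.    ]
shift [ 0.0021 -0.003   0.0608]
```

View pics/s5.png

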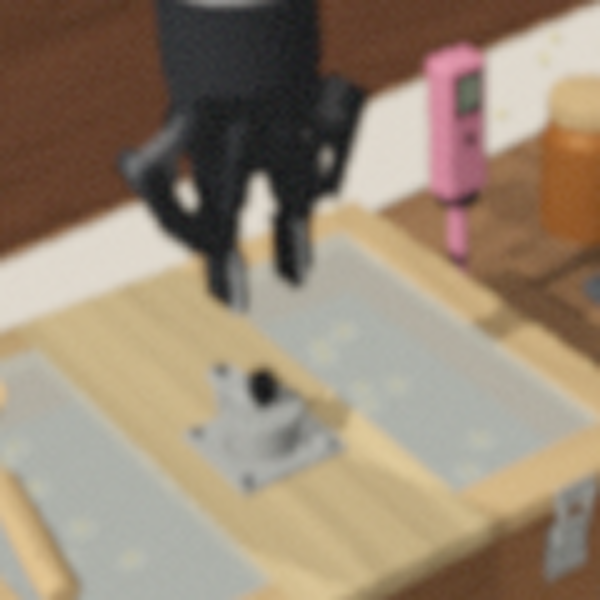

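The gripper is above the knob with the fingers on either side of it (gap near (262,285), knob at (263,387)). I'll descend slowly and watch the force.

>>> {"method": "drive_tool", "body": {"deltas": [{"slide":[0.002,-0.003,0.015],"yaw":0},{"slide":[0.002,-0.003,0.03],"yaw":0},{"slide":[0.002,-0.003,0.045],"yaw":0},{"slide":[0.002,-0.003,0.055],"yaw":0},{"slide":[0.002,-0.003,0.06],"yaw":0},{"slide":[0.002,-0.003,0.06],"yaw":0}]}}

```text
clock: 3.62
eef_pos: [0.5256, 0.2236, 0.1406]
tcp_rot: [[0.999, -0.051, -0.001], [-0.051, -0.999, -0.0], [-0.001, 0.0, -1.0]]
ft_force: [0.2, -0.1, 0.7]
finger_gap: 0.0301
```

```bash
python3 st.py .524 .223 .138
python3 - <<'E'
from h import *
s=ctrl.read_state();R=np.array(s["tcp_rot"]);p=np.array(s["eef_pos"])
piv=np.array([.5647,.2211]);a0=176.5
for a in range(0,105,10):
    th=np.radians(a0+a);q=piv+.04*np.array([np.cos(th),np.sin(th)])
    print(a,(R.T@(np.array([q[0],q[1],p[2]])-p)).round(4), q.round(4))
d=grab("side");save(d,"s6.png",(150,130,270,250),5)
E
```

```text
3.625 [0.5256 0.2236 0.1406] ytool ang -92.95 joints [ 21.8  26.7 103.8   0.   49.5 114.8] F [ 0.18 -0.05  0.66] 0.03005765584983311 zax [-6.e-04 -2.e-04 -1.e+00]
shift [-0.0016  0.0007  0.0026]
0 [-0.0009  0.0001  0.    ] [0.5248 0.2235]
10 [-0.0003  0.007   0.    ] [0.525  0.2166]
20 [0.0014 0.0138 0.    ] [0.5263 0.2097]
30 [0.0043 0.0201 0.    ] [0.5289 0.2033]
40 [0.0083 0.0259 0.    ] [0.5325 0.1973]
50 [0.0131 0.0309 0.    ] [0.5372 0.1921]
60 [ 0.0188  0.0349 -0.    ] [0.5426 0.1877]
70 [ 0.0251  0.0379 -0.    ] [0.5488 0.1844]
80 [ 0.0318  0.0398 -0.    ] [0.5554 0.1822]
90 [ 0.0388  0.0405 -0.    ] [0.5623 0.1812]
100 [ 0.0457  0.0399 -0.    ] [0.5692 0.1814]
```

View pics/s6.png

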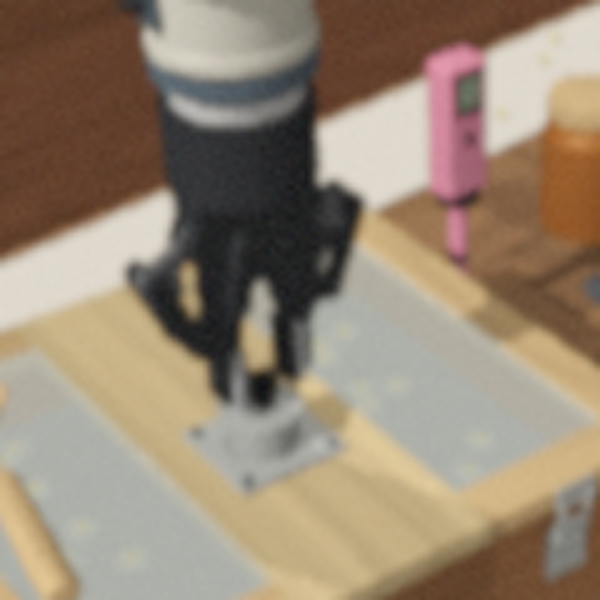

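>>> {"method": "drive_tool", "body": {"deltas": [{"slide":[-0.001,0.007,0.001],"yaw":-10},{"slide":[0.001,0.014,0.001],"yaw":-20},{"slide":[0.004,0.02,0.001],"yaw":-30},{"slide":[0.008,0.026,0.001],"yaw":-40},{"slide":[0.013,0.031,0.001],"yaw":-50},{"slide":[0.019,0.035,0.001],"yaw":-60},{"slide":[0.025,0.038,0.001],"yaw":-70},{"slide":[0.032,0.04,0.001],"yaw":-80},{"slide":[0.039,0.0405,0.001],"yaw":-90},{"slide":[0.044,0.04,0.001],"yaw":-97}]}}

```text
clock: 4.92
eef_pos: [0.568, 0.1814, 0.1405]
tcp_rot: [[-0.075, 0.997, 0.0], [0.997, 0.075, 0.0], [0.0, 0.0, -1.0]]
ft_force: [-1.0, -0.3, 0.7]
finger_gap: 0.0298
```

>>> {"method": "drive_tool", "body": {"deltas": [{"slide":[0,0,0],"yaw":0},{"slide":[0,0,-0.02],"yaw":0},{"slide":[0,0,-0.06],"yaw":0},{"slide":[0,0,-0.12],"yaw":0},{"slide":[0,0,-0.18],"yaw":0}]}}

```text
clock: 5.55
eef_pos: [0.5672, 0.1814, 0.3219]
tcp_rot: [[-0.068, 0.998, 0.0], [0.998, 0.068, 0.0], [0.0, 0.0, -1.0]]
ft_force: [1.9, 0.6, 1.0]
finger_gap: 0.0298
```

```bash
python3 st.py .554 -.1685 .3
python3 - <<'E'
from h import *
d=grab("side");save(d,"s7.png",(170,180,240,250),8)
E
```

```text
5.55 [0.5672 0.1814 0.3219] ytool ang 3.88 joints [16.6 16.6 92.1  0.  71.3 12.7] F [1.88 0.6  1.03] 0.029825271146866304 zax [ 0.e+00  1.e-04 -1.e+00]
shift [-0.3482 -0.0368  0.0219]
```

View pics/s7.png

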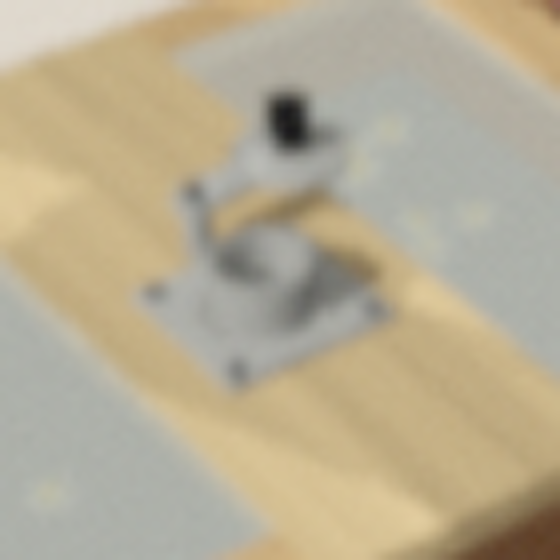

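The cover now stands well aside, with its knob at (290,120) and the open sleeve bore at (250,265). On to the probe.

>>> {"method": "drive_tool", "body": {"deltas": [{"slide":[-0.06,-0.006,0],"yaw":6},{"slide":[-0.12,-0.012,0],"yaw":12},{"slide":[-0.18,-0.018,0],"yaw":18},{"slide":[-0.24,-0.024,0],"yaw":24},{"slide":[-0.3,-0.03,0],"yaw":30},{"slide":[-0.348,-0.037,0],"yaw":34},{"slide":[-0.348,-0.037,0.02],"yaw":34},{"slide":[-0.348,-0.037,0.05],"yaw":34},{"slide":[-0.348,-0.037,0.07],"yaw":34},{"slide":[-0.348,-0.037,0.07],"yaw":34}], "claw": 0.07}}

```text
clock: 6.85
eef_pos: [0.5542, -0.1679, 0.2486]
tcp_rot: [[0.501, 0.865, -0.003], [0.865, -0.501, 0.001], [-0.001, -0.003, -1.0]]
ft_force: [-0.7, -0.2, 0.2]
finger_gap: 0.0698
```

```bash
python3 st.py .554 -.1685 .158
python3 - <<'E'
from h import *
d=grab("side");save(d,"s8.png",(240,90,340,210),5)
d=grab("top");save(d,"t8.png",(100,90,400,270),2.6)
E
```

```text
6.85 [ 0.5542 -0.1679  0.2486] ytool ang -30.07 joints [-18.   19.4  98.4   0.   62.5  12. ] F [-0.67 -0.19  0.21] 0.06981253094188877 zax [-0.0029  0.001  -1.    ]
shift [-0.0006  0.0004  0.0906]
```

View pics/s8.png

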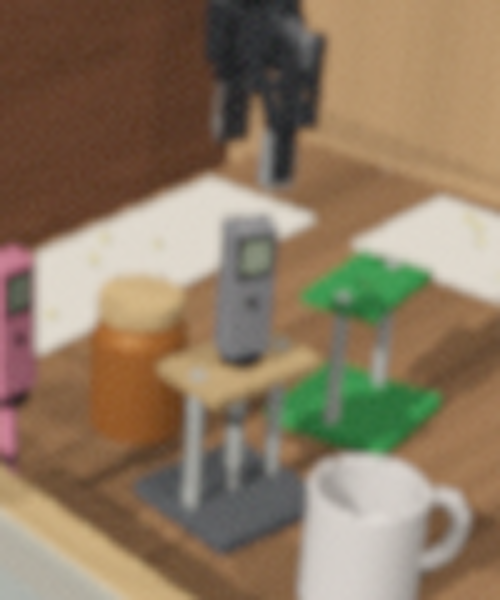

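View pics/t8.png

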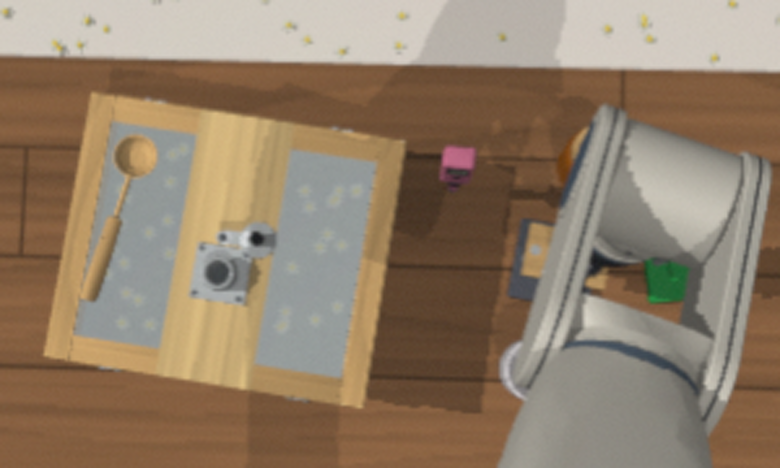

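The fingers are above the probe handle, and the top view shows the sleeve bore clear at (219,272) with the cover knob at (257,238). Descend and grip; I'll also measure the bore from a fresh frame.

>>> {"method": "drive_tool", "body": {"deltas": [{"slide":[-0.001,0,0.02],"yaw":0},{"slide":[-0.001,0,0.04],"yaw":0},{"slide":[-0.001,0,0.06],"yaw":0},{"slide":[-0.001,0,0.075],"yaw":0},{"slide":[-0.001,0,0.085],"yaw":0},{"slide":[-0.001,0,0.09],"yaw":0},{"slide":[-0.001,0,0.09],"yaw":0},{"slide":[-0.001,0,0.09],"yaw":0}]}}

```text
clock: 7.95
eef_pos: [0.5552, -0.1693, 0.1605]
tcp_rot: [[0.499, 0.866, 0.001], [0.866, -0.499, -0.0], [0.0, 0.001, -1.0]]
ft_force: [0.3, 0.4, 0.7]
finger_gap: 0.0704
```

```bash
python3 st.py .554 -.1685 .158
python3 - <<'E'
from h import *
d=grab("side");save(d,"s9.png",(240,90,340,210),5)
save(d,"s9b.png",(185,200,217,232),18)
d=grab("top");save(d,"t9.png",(165,172,205,212),14)
E
```

```text
7.95 [ 0.5552 -0.1693  0.1605] ytool ang -29.95 joints [-18.1  25.7 102.1  -0.   52.2  11.8] F [0.25 0.39 0.7 ] 0.07043120652687299 zax [ 9.e-04 -3.e-04 -1.e+00]
shift [ 0.0001 -0.0014  0.0025]
```

View pics/s9.png

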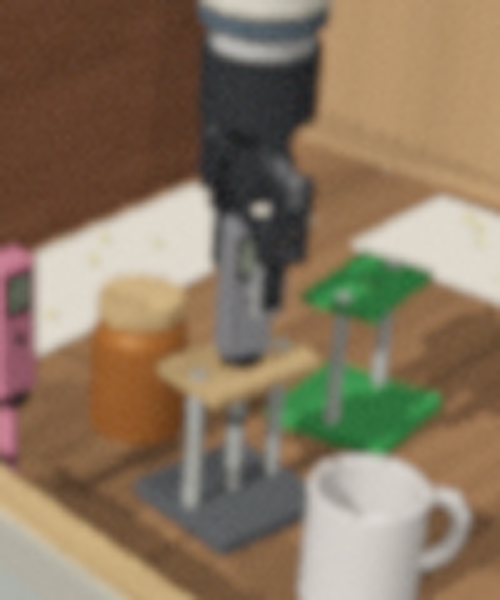

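View pics/s9b.png

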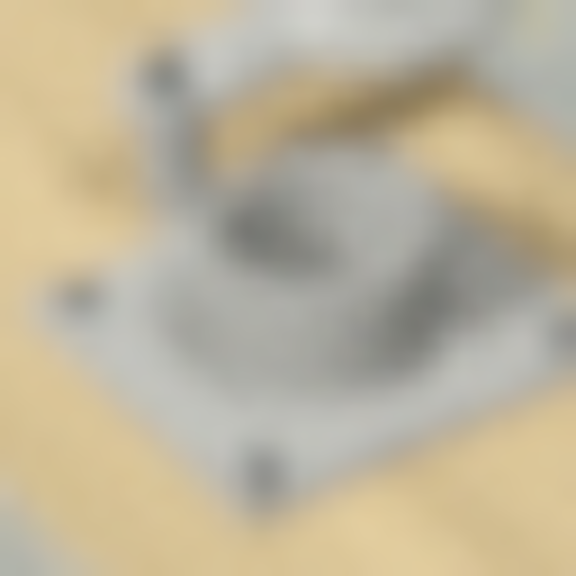

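View pics/t9.png

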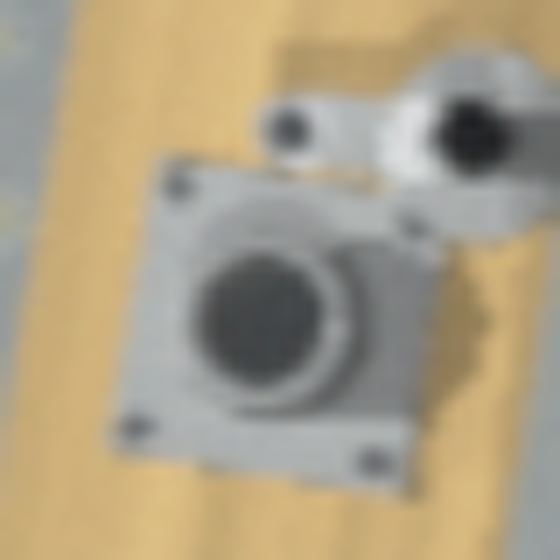

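>>> {"method": "drive_tool", "body": {"deltas": [{"slide":[0,-0.001,0],"yaw":0},{"slide":[0,-0.001,0],"yaw":0},{"slide":[0,-0.001,0],"yaw":0},{"slide":[0,-0.001,0],"yaw":0},{"slide":[0,-0.001,0],"yaw":0},{"slide":[0,-0.001,0],"yaw":0},{"slide":[0,-0.001,0],"yaw":0},{"slide":[0,-0.001,0],"yaw":0}], "claw": 0.0, "grip_force": 70}}

```text
clock: 9.05
eef_pos: [0.5542, -0.1688, 0.1602]
tcp_rot: [[0.499, 0.866, 0.0], [0.866, -0.499, -0.0], [0.0, 0.0, -1.0]]
ft_force: [-0.1, -0.2, 4.8]
finger_gap: 0.0232
```

```bash
python3 st.py .554 -.1685 .158
python3 - <<'E'
from h import *
d=grab("top");s=grab("side")
f=lambda x,y,ox,oy,k:((x+.5)/k-.5+ox,(y+.5)/k-.5+oy)
fr=d["frame"].astype(int)
big=cv2.resize(d["frame"][172:212,165:205],None,fx=14,fy=14,interpolation=cv2.INTER_CUBIC)
g=big.max(2);m=((g<135)).astype(np.uint8)
n,l,st,ce=cv2.connectedComponentsWithStats(m)
for i in range(1,n):
    if st[i,4]>3000:
        print(st[i],ce[i],onz(d,*f(*ce[i],165,172,14),.130))
k=l[320,262]
cs,_=cv2.findContours((l==k).astype(np.uint8),cv2.RETR_EXTERNAL,cv2.CHAIN_APPROX_NONE)
e=cv2.fitEllipse(max(cs,key=len));print(e,onz(d,*f(*e[0],165,172,14),.130))
# predicted rim ellipse in the side view for port guess
for P in([.5248,.226],):
    big=cv2.resize(s["frame"][200:232,185:217],None,fx=18,fy=18,interpolation=cv2.INTER_CUBIC)
    for r in(.014,.019):
        for a in np.arange(0,2*np.pi,.1):
            q=(proj(s,[P[0]+r*np.cos(a),P[1]+r*np.sin(a),.13])+.5-[185,200])*18-.5
            cv2.circle(big,tuple(int(v) for v in q),2,(255,0,0),-1)
    cv2.imwrite("pics/s10.png",big[:,:,::-1])
E
```

```text
9.05 [ 0.5542 -0.1688  0.1602] ytool ang -29.95 joints [-18.1  25.7 102.2  -0.   52.1  11.8] F [-0.06 -0.22  4.85] 0.023185576361501804 zax [ 5.e-04 -2.e-04 -1.e+00]
shift [ 0.0001 -0.0003  0.0022]
[ 432   92  128  104 9475] [498.48474934 140.64253298] [0.56352753 0.17777749 0.13      ]
[  247   243   196   176 17588] [374.15561747 335.65368433] [0.52178837 0.20239316 0.13      ]
[  193   250   140   142 15050] [261.22385382 319.92292359] [0.52446816 0.226262   0.13      ]
((261.20989990234375, 319.9164123535156), (135.20785522460938, 140.19705200195312), 26.129812240600586) [0.52446945 0.22626499 0.13      ]
```

View pics/s10.png

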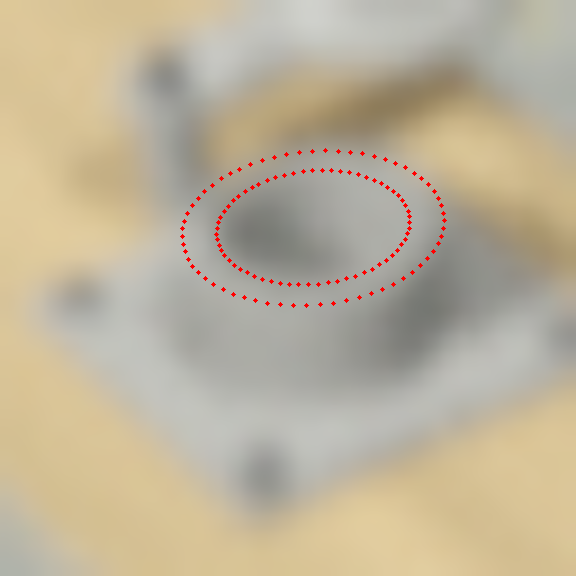

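Grip holds at a 23.2 mm gap, as expected for the 24 mm handle. Rim circles projected from (0.5248,0.226) fit the sleeve, and the bore fit from above gives (0.5245,0.2263). Lift.

>>> {"method": "drive_tool", "body": {"deltas": [{"slide":[0,0,-0.01],"yaw":0},{"slide":[0,0,-0.03],"yaw":0},{"slide":[0,0,-0.06],"yaw":0},{"slide":[0,0,-0.09],"yaw":0},{"slide":[0,0,-0.12],"yaw":0},{"slide":[0,0,-0.15],"yaw":0},{"slide":[0,0,-0.18],"yaw":0},{"slide":[0,0,-0.2],"yaw":0},{"slide":[0,0,-0.2],"yaw":0},{"slide":[0,0,-0.2],"yaw":0}]}}

```text
clock: 10.4
eef_pos: [0.5532, -0.1684, 0.3588]
tcp_rot: [[0.499, 0.866, -0.002], [0.867, -0.499, 0.001], [-0.0, -0.002, -1.0]]
ft_force: [0.3, 0.2, -2.5]
finger_gap: 0.023
```

```bash
python3 st.py .5246 .2262 .36
python3 - <<'E'
from h import *
d=grab("side");save(d,"s11.png",(240,40,340,180),4.2)
E
```

```text
10.4 [ 0.5532 -0.1684  0.3588] ytool ang -29.95 joints [-18.1  13.4  91.6   0.   75.1  11.8] F [ 0.26  0.18 -2.47] 0.022957009654857082 zax [-2.e-03  7.e-04 -1.e+00]
shift [ 0.3276 -0.2218 -0.0009]
```

View pics/s11.png

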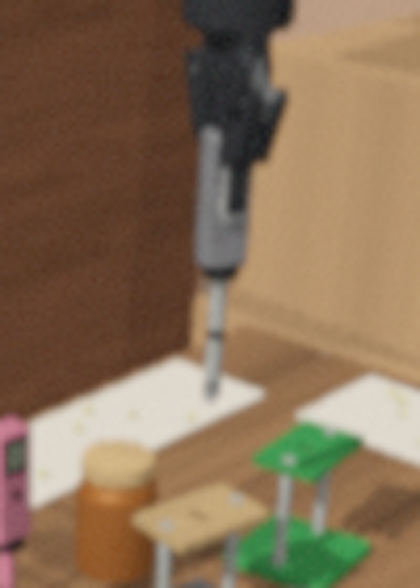

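The probe hangs from the gripper with its tip at (212,393), clear of the stand. Carry it over the dryer.

>>> {"method": "drive_tool", "body": {"deltas": [{"slide":[0.015,-0.01,0],"yaw":0},{"slide":[0.05,-0.034,0],"yaw":0},{"slide":[0.09,-0.061,0],"yaw":0},{"slide":[0.13,-0.088,0],"yaw":0},{"slide":[0.17,-0.115,0],"yaw":0},{"slide":[0.21,-0.142,0],"yaw":0},{"slide":[0.25,-0.169,0],"yaw":0},{"slide":[0.29,-0.196,0],"yaw":0},{"slide":[0.315,-0.213,0],"yaw":0},{"slide":[0.327,-0.221,0],"yaw":0}]}}

```text
clock: 11.7
eef_pos: [0.5246, 0.2269, 0.3592]
tcp_rot: [[0.497, 0.868, -0.001], [0.868, -0.497, -0.0], [-0.001, -0.001, -1.0]]
ft_force: [-0.6, -0.3, -1.8]
finger_gap: 0.0231
```

>>> {"method": "drive_tool", "body": {"deltas": [{"slide":[0,0,0],"yaw":0},{"slide":[0,0,0],"yaw":0},{"slide":[0,0,0],"yaw":0}]}}

```text
clock: 12.08
eef_pos: [0.5259, 0.2239, 0.36]
tcp_rot: [[0.5, 0.866, -0.0], [0.866, -0.5, -0.0], [-0.0, 0.0, -1.0]]
ft_force: [0.2, 0.4, -1.3]
finger_gap: 0.0232
```

```bash
python3 st.py .5246 .2262 .32
python3 - <<'E'
from h import *
d=grab("side");save(d,"s12.png",(140,50,270,240),3.1)
save(d,"s12b.png",(180,130,220,190),10)
d=grab("top");save(d,"t12.png",(150,130,230,230),6)
E
```

```text
12.075 [0.5259 0.2239 0.36  ] ytool ang -30.03 joints [21.9 12.7 92.4 -0.  74.9 51.9] F [ 0.21  0.37 -1.32] 0.023186640157819512 zax [-0.e+00 -2.e-04 -1.e+00]
shift [ 0.0014 -0.0022  0.04  ]
```

View pics/s12.png

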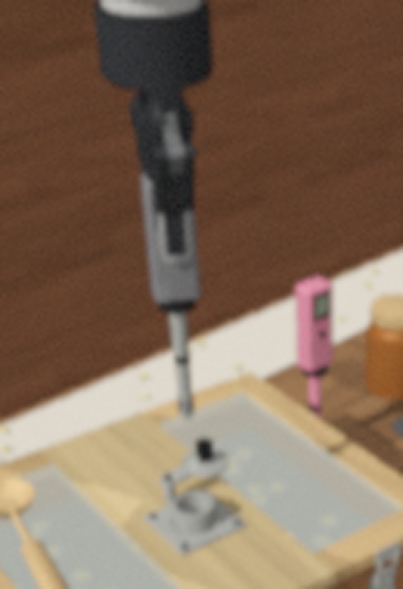

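View pics/s12b.png

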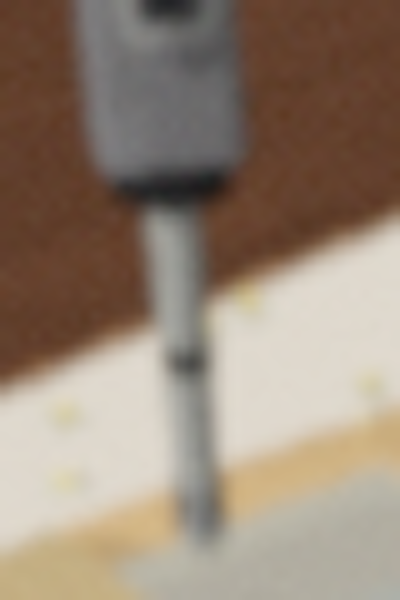

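View pics/t12.png

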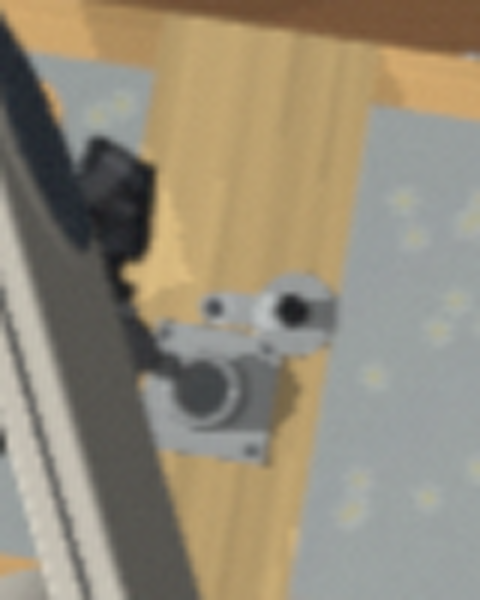

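```bash
python3 - <<'E'
from h import *
d=grab("side");t=grab("top")
x,y=.5255,.2245
for z in(.2148,.2698,.3148,.3227):
    print(z,(proj(d,[x,y,z])+.5-[180,130])*10-.5, "top",(proj(t,[x,y,z])+.5-[150,130])*6-.5)
# stem centre per row
fr=d["frame"].astype(int)
for v in range(150,186,3):
    row=fr[v,185:212];sat=(row.max(1)-row.min(1))
    print(v,v*10-1295,[int(a) for a in sat], [int(a) for a in row.mean(1)])
E
python3 st.py
```

```text
0.2148 [203.60120412 551.07928199] top [169.25669388 371.22964305]
0.2698 [187.34408212 359.54766507] top [142.5922497  359.71110661]
0.3148 [173.1910093  192.63948238] top [118.49711223 349.30335107]
0.3227 [170.62184123 162.32456856] top [114.03136114 347.37448827]
150 205 [54, 52, 53, 55, 56, 49, 42, 37, 27, 13, 7, 3, 3, 7, 11, 29, 45, 49, 56, 58, 59, 57, 54, 55, 56, 53, 54] [67, 67, 69, 68, 63, 66, 60, 54, 53, 63, 73, 67, 63, 57, 61, 54, 58, 65, 66, 73, 73, 72, 71, 68, 66, 66, 67]
153 235 [55, 53, 53, 56, 56, 54, 53, 55, 44, 23, 9, 5, 4, 6, 13, 34, 56, 54, 57, 57, 55, 53, 52, 53, 55, 51, 53] [65, 68, 67, 66, 68, 71, 72, 72, 81, 117, 151, 156, 142, 120, 99, 84, 73, 74, 70, 67, 70, 69, 67, 64, 61, 66, 70]
156 265 [59, 57, 58, 57, 57, 56, 57, 56, 51, 32, 14, 7, 5, 4, 8, 25, 46, 51, 52, 57, 56, 58, 57, 50, 39, 33, 27] [70, 71, 70, 70, 72, 70, 70, 71, 75, 100, 136, 154, 153, 132, 109, 82, 70, 64, 69, 73, 84, 98, 112, 125, 146, 168, 185]
159 295 [58, 55, 58, 56, 56, 54, 55, 55, 52, 36, 18, 7, 6, 4, 12, 30, 44, 44, 50, 60, 52, 29, 20, 19, 18, 19, 18] [69, 71, 66, 67, 68, 70, 69, 66, 70,
[... 1540 characters left out ...]
 174, 174, 170, 172, 174, 173, 172, 175]
180 505 [18, 20, 19, 21, 24, 30, 37, 44, 52, 61, 67, 63, 44, 15, 3, 5, 27, 57, 71, 69, 63, 54, 44, 37, 31, 25, 22] [213, 211, 211, 210, 209, 205, 200, 195, 190, 185, 180, 172, 150, 130, 128, 113, 111, 142, 167, 176, 177, 178, 179, 179, 179, 180, 179]
183 535 [47, 55, 63, 68, 71, 74, 75, 74, 75, 74, 73, 65, 47, 20, 7, 6, 11, 16, 19, 19, 18, 17, 17, 17, 17, 16, 17] [184, 181, 178, 172, 170, 169, 168, 171, 171, 175, 174, 175, 170, 163, 150, 134, 136, 158, 173, 180, 178, 177, 176, 174, 173, 172, 172]
12.275 [0.5258 0.2244 0.3601] ytool ang -30.0 joints [21.9 12.7 92.4 -0.  74.9 51.9] F [-0.29 -0.31 -1.56] 0.023181680784201127 zax [ 1.e-04  0.e+00 -1.e+00]
```

The side view agrees with an upright probe: ring predicted at (187,360) and seen at (185,364), tip predicted at x 204 and seen at about 205. I'll correct the centring and lower the tip to about 20 mm above the rim.

>>> {"method": "drive_tool", "body": {"deltas": [{"slide":[0.001,-0.002,0],"yaw":0},{"slide":[0.001,-0.002,0.01],"yaw":0},{"slide":[0.001,-0.002,0.025],"yaw":0},{"slide":[0.001,-0.002,0.04],"yaw":0},{"slide":[0.001,-0.002,0.055],"yaw":0},{"slide":[0.001,-0.002,0.063],"yaw":0},{"slide":[0.001,-0.002,0.063],"yaw":0},{"slide":[0.001,-0.002,0.063],"yaw":0}]}}

```text
clock: 13.28
eef_pos: [0.5248, 0.227, 0.2974]
tcp_rot: [[0.499, 0.866, 0.001], [0.866, -0.499, 0.0], [0.001, 0.001, -1.0]]
ft_force: [0.7, -0.8, -1.8]
finger_gap: 0.0229
```

```bash
python3 st.py .5246 .2262 .2202
python3 - <<'E'
from h import *
d=grab("side");save(d,"s13.png",(175,150,225,235),7)
t=grab("top");save(t,"t13.png",(150,160,210,220),10)
for z in(.1518,.2068):print((proj(d,[.5246,.2262,z])+.5-[175,150])*7-.5,(proj(t,[.5246,.2262,z])+.5-[150,160])*10-.5)
E
```

```text
13.275 [0.5248 0.227  0.2974] ytool ang -29.95 joints [22.2 15.7 96.6  0.  67.6 52.1] F [ 0.7  -0.79 -1.82] 0.022938835089509346 zax [ 8.e-04  3.e-04 -1.e+00]
shift [-0.0008  0.0002  0.0772]
[187.51242698 391.38224674] [321.9685938  341.68418078]
[176.87783738 267.12754786] [282.19500328 324.78745836]
```

View pics/s13.png

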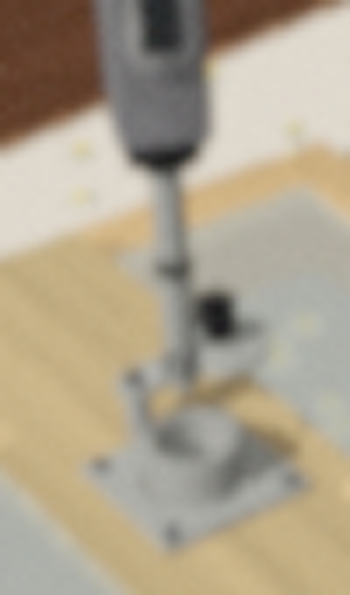

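View pics/t13.png

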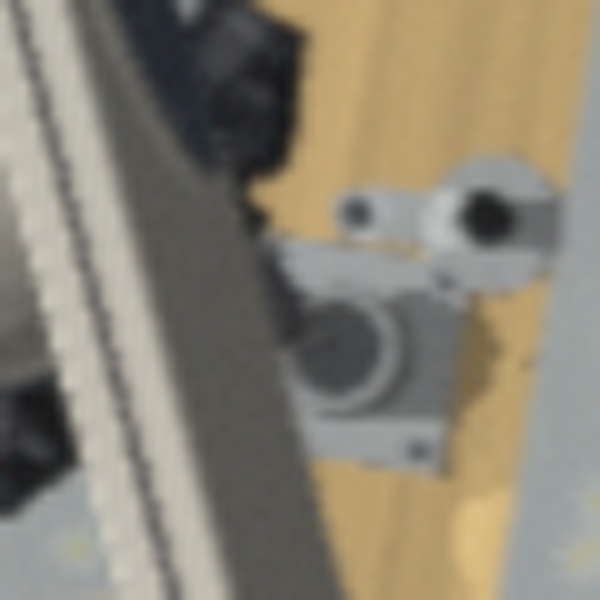

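Side view: the stem (ring at (174,268), tip near (184,385)) is within about 1 mm of the sleeve's axis line. A 1 mm correction, then lower slowly.

>>> {"method": "drive_tool", "body": {"deltas": [{"slide":[-0.001,0,0.003],"yaw":0},{"slide":[-0.001,0,0.01],"yaw":0},{"slide":[-0.001,0,0.02],"yaw":0},{"slide":[-0.001,0,0.03],"yaw":0},{"slide":[-0.001,0,0.04],"yaw":0},{"slide":[-0.001,0,0.05],"yaw":0},{"slide":[-0.001,0,0.06],"yaw":0},{"slide":[-0.001,0,0.069],"yaw":0},{"slide":[-0.001,0,0.075],"yaw":0},{"slide":[-0.001,0,0.077],"yaw":0}]}}

```text
clock: 14.62
eef_pos: [0.5239, 0.226, 0.2196]
tcp_rot: [[0.499, 0.866, -0.0], [0.866, -0.499, -0.0], [-0.0, -0.0, -1.0]]
ft_force: [-0.1, -0.3, -1.9]
finger_gap: 0.0236
```

>>> {"method": "drive_tool", "body": {"deltas": [{"slide":[0,0,0],"yaw":0},{"slide":[0,0,0],"yaw":0},{"slide":[0,0,0],"yaw":0},{"slide":[0,0,0],"yaw":0}]}}

```text
clock: 15.12
eef_pos: [0.524, 0.226, 0.2201]
tcp_rot: [[0.499, 0.867, 0.0], [0.867, -0.499, 0.0], [0.0, 0.0, -1.0]]
ft_force: [0.2, 0.6, -2.5]
finger_gap: 0.0231
```

```bash
python3 st.py .5246 .2262 .2202
python3 - <<'E'
from h import *
d=grab("side");save(d,"s14.png",(175,150,225,235),7);save(d,"s14b.png",(185,195,217,232),16)
t=grab("top");save(t,"t14.png",(150,160,210,220),10)
for z in(.130,.1752):print((proj(d,[.5246,.2262,z])+.5-[185,195])*16-.5,(proj(t,[.5246,.2262,z])+.5-[150,160])*10-.5)
E
python3 st.py
```

```text
15.125 [0.524  0.226  0.2201] ytool ang -29.94 joints [ 22.1  20.5 100.9   0.   58.6  52.1] F [ 0.2   0.58 -2.46] 0.023080095908500377 zax [ 3.e-04  1.e-04 -1.e+00]
shift [ 0.0004  0.0004 -0.0001]
[278.45197119 282.75978893] [336.67369956 347.93159241]
[259.09372127  56.68389539] [305.53406466 334.70225315]
15.225 [0.524  0.226  0.2201] ytool ang -29.95 joints [ 22.1  20.5 100.9   0.   58.6  52.1] F [ 0.22  0.63 -1.37] 0.023355486014310034 zax [ 2.e-04  1.e-04 -1.e+00]
```

View pics/s14.png

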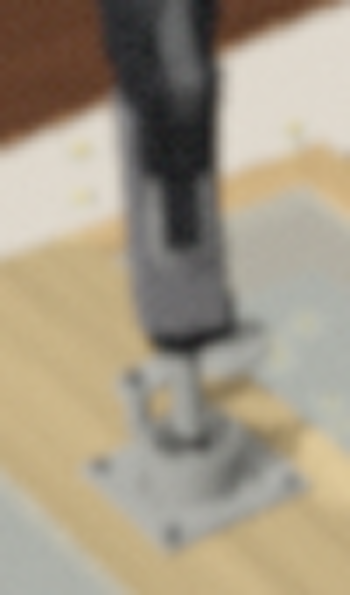

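View pics/s14b.png

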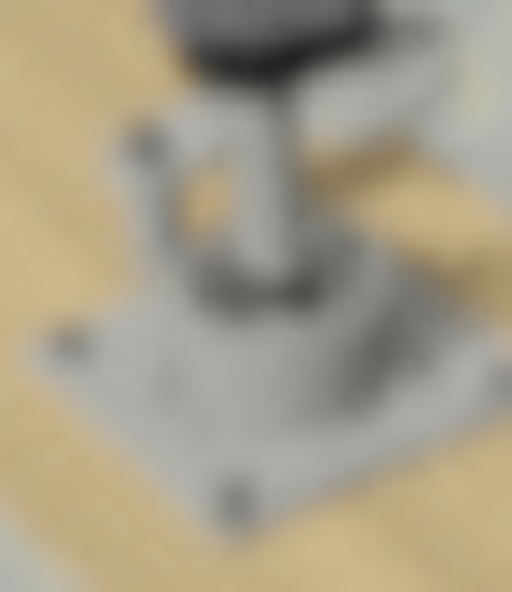

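View pics/t14.png

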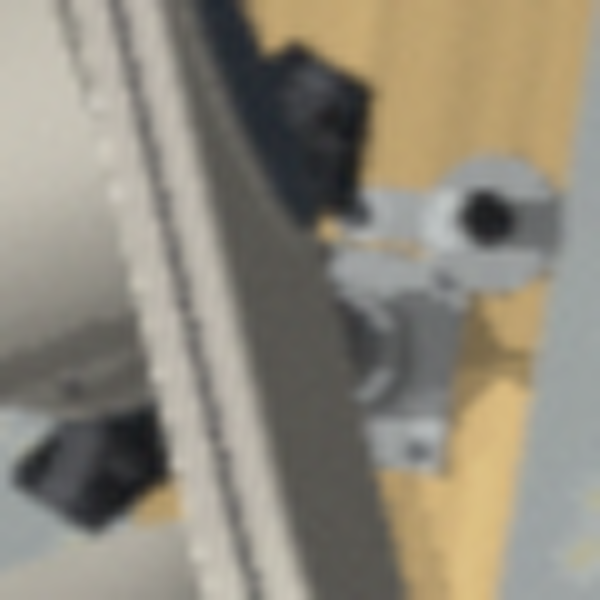

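The side view shows the stem in the bore on the predicted axis (x≈270, predicted 271) with the dark ring at the rim line (y≈288, predicted 283). I'll hold still, with a depth check along the viewing direction, which the pictures alone don't fix.

>>> {"method": "drive_tool", "body": {"deltas": [{"slide":[0,0,0],"yaw":0},{"slide":[0,0,0],"yaw":0},{"slide":[0,0,0],"yaw":0},{"slide":[0,0,0],"yaw":0},{"slide":[0,0,0],"yaw":0},{"slide":[0,0,0],"yaw":0},{"slide":[0,0,0],"yaw":0},{"slide":[0,0,0],"yaw":0},{"slide":[0,0,0],"yaw":0},{"slide":[0,0,0],"yaw":0}]}}

```text
clock: 16.48
eef_pos: [0.524, 0.226, 0.22]
tcp_rot: [[0.499, 0.867, -0.0], [0.867, -0.499, 0.0], [-0.0, -0.0, -1.0]]
ft_force: [0.2, -0.6, -1.2]
finger_gap: 0.0233
```

```bash
python3 - <<'E'
from h import *
d=grab("side")
c=ray(d,256,192)[0]
for v in (204,206,208,210):
  for u in(200,201,202):
    P=dep(d,u,v);print(u,v,P.round(4))
h=np.array([.5246,.2262])-c[:2];h/=np.linalg.norm(h)
print("expected near surface of stem",np.array([.5246,.2262])-.006*h)
print("rim front", [dep(d,u,215).round(4) for u in (198,200,202)], "handle",[dep(d,u,v).round(4) for u,v in((196,190),(200,192))])
E
python3 st.py
```

```text
200 204 [0.5242 0.2304 0.1588]
201 204 [0.5234 0.2278 0.1579]
202 204 [0.5204 0.2269 0.159 ]
200 206 [0.5236 0.2314 0.1533]
201 206 [0.5225 0.2291 0.1527]
202 206 [0.518  0.2292 0.155 ]
200 208 [0.5235 0.2321 0.1473]
201 208 [0.5228 0.2294 0.1463]
202 208 [0.5214 0.2272 0.1459]
200 210 [0.5255 0.2311 0.1393]
201 210 [0.5248 0.2285 0.1383]
202 210 [0.5209 0.2282 0.1402]
expected near surface of stem [0.51979155 0.2297887 ]
rim front [array([0.5208, 0.2423, 0.1315]), array([0.5178, 0.2382, 0.1308]), array([0.5137, 0.2349, 0.1312])] handle [array([0.5207, 0.2414, 0.2089]), array([0.5162, 0.2331, 0.201 ])]
16.525 [0.5239 0.226  0.22  ] ytool ang -29.95 joints [ 22.1  20.5 100.9   0.   58.6  52.1] F [ 0.77 -1.05 -1.87] 0.023095311387215576 zax [-0. -0. -1.]
```

Depth puts the stem's near surface about 3 mm farther along the view than expected. I'll average more frames and compare it with the sleeve and cover in the same view before deciding.

```bash
python3 - <<'E'
from h import *
fs=[grab("side") for _ in range(10)];d=fs[0]
Z=np.stack([f["z_map"] for f in fs]);Z[Z==0]=np.nan
z=np.nanmean(Z,0);d["z_map"]=z;print("std",np.nanmedian(np.nanstd(Z,0)[195:220,190:215]))
T=np.array(d["world_to_cam"]);C=ray(d,256,192)[0]
def cyl(u,v,cx,cy,r):
    c,q=ray(d,u,v);o=c[:2]-[cx,cy];a=q[:2]@q[:2];b=2*o@q[:2];e=o@o-r*r;D=b*b-4*a*e
    if D<0:return np.nan,np.nan
    t=(-b-np.sqrt(D))/(2*a);return t,(c+t*q)[2]
px,py=.5246,.2262
print("stem: measured z - expected z (mm)")
for v in range(199,212,2):
    print(v,[ (u,round(1000*(z[v,u]-cyl(u,v,px,py,.006)[0]),1)) for u in range(198,205)])
print("sleeve wall")
for v in range(215,220):
    print(v,[ (u,round(1000*(z[v,u]-cyl(u,v,px,py,.019)[0]),1),round(cyl(u,v,px,py,.019)[1],3)) for u in range(196,206,3)])
print("lid plane"); 
for u,v in((180,225),(185,215),(215,235),(225,228)):
    P=dep(d,u,v);c,q=ray(d,u,v);print(u,v,P.round(4),1000*(z[v,u]-(.109-c[2])/q[2]))
E
python3 st.py
```

```text
std 0.0016046083
stem: measured z - expected z (mm)
199 [(198, np.float32(nan)), (199, np.float64(-9.1)), (200, np.float64(-8.6)), (201, np.float64(-7.7)), (202, np.float64(-8.7)), (203, np.float64(-12.2)), (204, np.float32(nan))]
201 [(198, np.float32(nan)), (199, np.float64(3.6)), (200, np.float64(0.9)), (201, np.float64(2.1)), (202, np.float64(1.4)), (203, np.float64(1.2)), (204, np.float32(nan))]
203 [(198, np.float32(nan)), (199, np.float64(4.4)), (200, np.float64(1.9)), (201, np.float64(1.9)), (202, np.float64(2.6)), (203, np.float64(1.2)), (204, np.float32(nan))]
205 [(198, np.float32(nan)), (199, np.float64(74.7)), (200, np.float64(2.1)), (201, np.float64(2.3)), (202, np.float64(1.9)), (203, np.float64(1.4)), (204, np.float32(nan))]
207 [(198, np.float32(nan)), (199, np.float32(nan)), (200, np.float64(2.1)), (201, np.float64(2.3)), (202, np.float64(1.8)), (203, np.float64(2.2)), (204, np.float32(nan))]
209 [(198, np.float32(nan)), (199, np.float32(nan)), (200, np.float64(2.1)), (201, np.float64(2.2)), (202, np.float64(3.2)), (203, np.float64(2.8)), (204, np.float32(nan))]
211
[... 726 characters left out ...]
loat64(3.3), np.float64(0.12)), (199, np.float64(0.6), np.float64(0.125)), (202, np.float64(1.0), np.float64(0.125)), (205, np.float64(1.0), np.float64(0.124))]
219 [(196, np.float64(3.6), np.float64(0.116)), (199, np.float64(1.4), np.float64(0.121)), (202, np.float64(1.2), np.float64(0.122)), (205, np.float64(1.8), np.float64(0.12))]
lid plane
180 225 [0.5428 0.286  0.1109] -3.0020677548413532
185 215 [0.5687 0.2501 0.1103] -2.1598678316044895
215 235 [0.4481 0.249  0.1107] -2.6040756047793767
225 228 [0.4501 0.2132 0.1113] -3.6514317344110703
17.025 [0.524 0.226 0.22 ] ytool ang -29.95 joints [ 22.1  20.5 100.9   0.   58.6  52.1] F [ 0.12 -0.03 -1.39] 0.023069630425730844 zax [-0.  0. -1.]
```

Averaged residuals are +2.1 mm for the stem and about +1.4 mm for the sleeve wall, so along this view the stem is centred to within about 1 mm. No correction needed, so I'll complete the hold.

>>> {"method": "drive_tool", "body": {"deltas": [{"slide":[0,0,0],"yaw":0},{"slide":[0,0,0],"yaw":0},{"slide":[0,0,0],"yaw":0},{"slide":[0,0,0],"yaw":0},{"slide":[0,0,0],"yaw":0},{"slide":[0,0,0],"yaw":0},{"slide":[0,0,0],"yaw":0},{"slide":[0,0,0],"yaw":0},{"slide":[0,0,0],"yaw":0},{"slide":[0,0,0],"yaw":0}]}}

```text
clock: 18.27
eef_pos: [0.524, 0.226, 0.2199]
tcp_rot: [[0.499, 0.866, -0.0], [0.866, -0.499, -0.0], [-0.0, -0.0, -1.0]]
ft_force: [-0.4, -0.3, -2.0]
finger_gap: 0.0232
```

>>> {"method": "drive_tool", "body": {"deltas": [{"slide":[0,0,0],"yaw":0},{"slide":[0,0,0],"yaw":0},{"slide":[0,0,0],"yaw":0},{"slide":[0,0,0],"yaw":0},{"slide":[0,0,0],"yaw":0},{"slide":[0,0,0],"yaw":0},{"slide":[0,0,0],"yaw":0},{"slide":[0,0,0],"yaw":0},{"slide":[0,0,0],"yaw":0},{"slide":[0,0,0],"yaw":0}]}}

```text
clock: 19.52
eef_pos: [0.524, 0.226, 0.22]
tcp_rot: [[0.499, 0.866, -0.0], [0.866, -0.499, 0.0], [-0.0, -0.0, -1.0]]
ft_force: [-0.3, -0.1, -2.3]
finger_gap: 0.0231
```

>>> {"method": "drive_tool", "body": {"deltas": [{"slide":[0,0,0],"yaw":0},{"slide":[0,0,0],"yaw":0},{"slide":[0,0,0],"yaw":0},{"slide":[0,0,0],"yaw":0},{"slide":[0,0,0],"yaw":0},{"slide":[0,0,0],"yaw":0},{"slide":[0,0,0],"yaw":0},{"slide":[0,0,0],"yaw":0},{"slide":[0,0,0],"yaw":0},{"slide":[0,0,0],"yaw":0}]}}

```text
clock: 20.78
eef_pos: [0.524, 0.226, 0.22]
tcp_rot: [[0.499, 0.866, -0.0], [0.866, -0.499, 0.0], [-0.0, -0.0, -1.0]]
ft_force: [0.6, 0.4, -0.8]
finger_gap: 0.0233
```

>>> {"method": "drive_tool", "body": {"deltas": [{"slide":[0,0,0],"yaw":0},{"slide":[0,0,0],"yaw":0},{"slide":[0,0,0],"yaw":0},{"slide":[0,0,0],"yaw":0},{"slide":[0,0,0],"yaw":0},{"slide":[0,0,0],"yaw":0},{"slide":[0,0,0],"yaw":0},{"slide":[0,0,0],"yaw":0},{"slide":[0,0,0],"yaw":0},{"slide":[0,0,0],"yaw":0}]}}

```text
clock: 22.02
eef_pos: [0.524, 0.226, 0.22]
tcp_rot: [[0.499, 0.866, -0.0], [0.866, -0.499, 0.0], [-0.0, -0.0, -1.0]]
ft_force: [-0.0, 0.2, -2.2]
finger_gap: 0.0232
```

```bash
python3 st.py; python3 - <<'E'
from h import *
save(grab("side"),"s15.png",s=1.5)
E
```

```text
22.025 [0.524 0.226 0.22 ] ytool ang -29.95 joints [ 22.1  20.5 100.9   0.   58.6  52.1] F [-0.02  0.19 -2.22] 0.023190786840716633 zax [-0.  0. -1.]
```

View pics/s15.png

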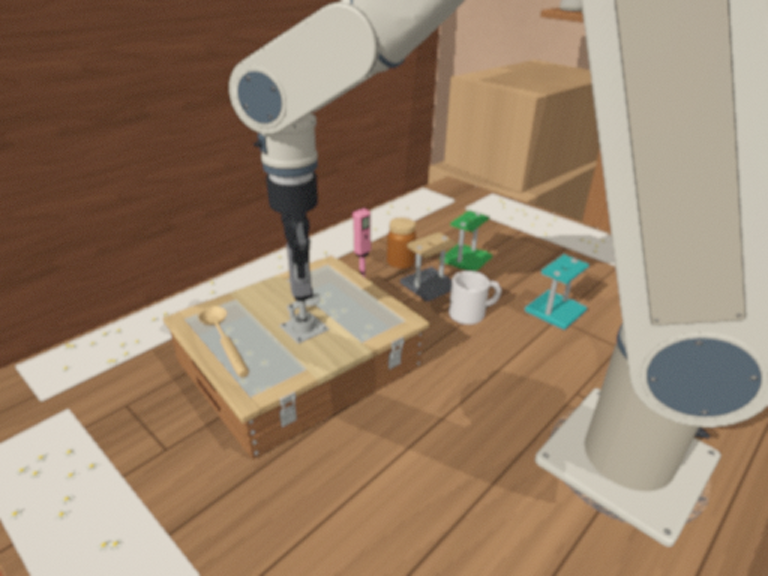

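The probe stands in the sleeve at (303,315). The jar (402,242), mug (470,297) and spoon (225,340) are in their places, so I'm handing in.

```bash
python3 -c "
from workcell import ctrl
print(ctrl.close_job())"
```

```text
the job is handed in; nothing more can be done
None
```

The cover is swung aside and the probe hangs in the sleeve with its depth ring at the rim. It was held still there for about 7 s, and I handed the job in at about 22 s with the fingers still gripping it. No verdict is reported.

- **Cover:** I pushed it round by its knob to an estimated 1.6 rad. The top view showed the bore clear of it.
- **Centring:** The TCP stayed within about 1 mm of the measured sleeve axis (0.5246, 0.2262). The side view agreed to within about 1 mm. I checked the probe was upright only in the side view before lowering, and the tip could not be seen once it was inside the sleeve.
- **Depth check that disagreed:** The first depth reading put the stem about 3 mm off along the side camera's view. Averaged over 10 frames, the stem read +2.1 mm and the sleeve wall about +1.4 mm. That leaves under 1 mm between them, so I made no correction.
- **Ring height:** It looked about 1 mm low, against the 10 mm allowed.
- **Contact:** While the probe was held in the sleeve, the wrist force stayed near the probe's own weight, with sideways readings around 1 N or less (noise level). The force reading cannot by itself exclude a touch as light as 0.3 N.
- **Jar, mug and spoon:** They looked unmoved in the last picture, but I did not measure their positions.

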